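# Move the cleaned microscope optics to the storage rack in reverse order

### The arm

A 6-joint arm with a two-finger parallel gripper is mounted at the origin on the work surface. World frame = base frame: x ahead of the robot, y to its left, z up, the work surface at z = 0. Lengths are in m, angles in degrees, forces in N, time in s.
With the tool pointing down it reaches from about 0.375 to 0.9 m from the base axis. Payload 3.1 kg.
Tool frame: the origin (TCP) lies on the centre line of the jaws, within the pads' length; the fingertips stand 25 mm ahead of it and the grasp point (between the pads) lies 6 mm ahead of it; z points along the fingers, y is the line along which they close (so a half turn about z gives the same grasp; the last joint's range is limited). The gripper opens to 87 mm and grips with 3 to 60 N. Pads are 19 mm wide; open, the fingers measure 117 mm over their backs; the gripper's body (75 mm by 190 mm) begins 51 mm behind the grasp point.
Start: joints at [54.574, 30.224, 82.088, -0, 67.689, -10.227], TCP at [0.266, 0.566, 0.248] pointing down, gripper open.
Joint ranges: [-176.69, 176.69], [-43.24, 126.21], [12.49, 139.97], [-82, 262], [0, 151.66], [-163.58, 163.58]. Speed limits (degrees/s): [159.86, 159.86, 180, 180, 180, 180].

### API

Orientations are given as a 3x3 rotation matrix whose columns are the frame's x, y, z axes.
In Python, from rig import * gives the robot as it stands.
- The arm moves only by the tool step_arm, never from a script. Its argument "steps" is a list of rows, each a list of 7 numbers: the shift along the tool's x, y, z normalised to -1 to 1, where 1 is 0.3 m, then the turn, a rotation vector about the tool's x, y, z normalised to -1 to 1, where 1 is 45 degrees, then the gripper's target within -1 to 1 (shut at 1, half-way at 0, fully open at -1). A call has 1 to 8 rows; each row is the pose to reach, as a shift and turn from the pose commanded when the call began, along the tool's axes at that moment; what a row does not reach only later rows make up. A row lasts 1/12 s, in which the tool goes at most 41.7 mm and 7.16 degrees, less where a joint would pass 70% of its speed; a pose out of reach is approached as far as the arm can. A call with a number of a shift or a turn outside -1 to 1 is refused whole. A call with a gripper value outside its range is refused whole. The fingers move at their own pace and stop on an object; the grip force is fixed at half the most. Time passes only in rows, so rows that repeat a pose let the fingers close. It gives the time, the measured TCP pose, the force, the opening and the grip force at its end, in the units of the state.
- read_state(): the state, without advancing time (a new reading comes with each control period).
- capture(name): name is "scene" or "top"; returns a dict with "image" (480x640x3 uint8, red, green, blue), "vertical_fov" (degrees; the focal length in pixels is half the picture's height over the tangent of half this angle, whatever the lens; pixels are square), "cx", "cy" (the principal point, pixels), "k1" (the pictures are not rectified: a ray, as slopes to the right and down, at radius r is drawn at 1 + k1 r^2 times it, then the intrinsics apply), "world_from_camera" (4x4, takes a point from camera to world coordinates). Camera axes: x right, y down, z forward; pixel columns grow to the right and rows downward; lengths in m; the calibration is good to about 2 mm. A picture is of the moment at which its call begins. There is no depth.
- hand_in(): hands the job in; it is judged then, once.
The state is a dict: "time_s": time; "joint_positions": joint angles; "qvel": joint speeds; "tau": joint torques, N m; "position": TCP position; "tcp_rot": TCP orientation; "force": force on the tool from outside, world axes, zero at the start; "moment": the same for the moment, N m; "opening": opening from 0.0 (shut) to 1.0 (fully open); "grasp_force": force on a finger pad.
Only numpy, scipy, OpenCV 4.12 (cv2) and the standard library are available. Lean on these libraries where they do the work, as an engineer would, in place of code of your own. Each camera call takes 0.05 s, during which the arm holds its last target. There are 200 camera calls.

### The job

The four cleaned microscope optics stand in the steel cleaning rack in the order in which they came off, counted from the rack's brass knob. Move them to the empty wooden storage rack in the reverse order, ready for refitting: the piece nearest the knob goes into the place farthest from the wooden rack's knob, the next into the next place, and so on, until the one that was farthest stands nearest the knob. Stand each upright on the floor of its place, near the middle of it, and set it down gently without tipping or dropping it.

Things in the scene. Friction and masses are not known exactly. Their poses are not given: they have to be found in the camera images.
- low_center (a point): The short objective: stubby bright steel barrel standing upright, 52 mm high; foot 30 mm wide for the lowest 6 mm, then 27 mm wide up to 40 mm, then narrowing to a 20 mm flat nose with glass. The point is on its axis, half-way up (26 mm above its foot). Its axes turn freely about the vertical; z is up when it stands. Loose, about 80 to 145 g.
- high_center (a point): The long objective: bright steel barrel standing upright, 68 mm high; foot 29 mm wide for the lowest 10 mm, then 26 mm wide up to 47 mm, then a long cone to a 12 mm nose. The point is on its axis, half-way up (34 mm above its foot). Its axes turn freely about the vertical; z is up when it stands. Loose, about 105 to 185 g.
- eyepiece_center (a point): The eyepiece: black cylinder 34 mm wide up to 44 mm, with a narrower bright 23 mm tube on top, 64 mm high in all, standing upright. The point is on its axis, half-way up (32 mm above its foot). Its axes turn freely about the vertical; z is up when it stands. Loose, about 65 to 120 g.
- condenser_center (a point): The condenser lens: widest piece, a dark drum 38 mm wide up to 40 mm with a steel band, then 32 mm wide with a large glass on top, 50 mm high, standing upright. The point is on its axis, half-way up (25 mm above its foot). Its axes turn freely about the vertical; z is up when it stands. Loose, about 95 to 170 g.
- place_low: The place of the cleaning rack in which the short objective stands at the start (white plastic, fixed, 66 mm along the row, 74 mm across; origin at the centre of its underside, 12 mm above the bench; x along the row as the cleaning rack's x). It does not move in a run, so it keeps telling where in the row that piece began.
- place_high: The place of the cleaning rack in which the long objective stands at the start (white plastic, fixed, 66 mm along the row, 74 mm across; origin at the centre of its underside, 12 mm above the bench; x along the row as the cleaning rack's x). It does not move in a run, so it keeps telling where in the row that piece began.
- place_eyepiece: The place of the cleaning rack in which the eyepiece stands at the start (white plastic, fixed, 66 mm along the row, 74 mm across; origin at the centre of its underside, 12 mm above the bench; x along the row as the cleaning rack's x). It does not move in a run, so it keeps telling where in the row that piece began.
- place_condenser: The place of the cleaning rack in which the condenser lens stands at the start (white plastic, fixed, 66 mm along the row, 74 mm across; origin at the centre of its underside, 12 mm above the bench; x along the row as the cleaning rack's x). It does not move in a run, so it keeps telling where in the row that piece began.
- cleaning_rack: Fixed steel rack, four white places in a row, full at the start, left or right on the bench. Origin on the bench under mid-row; x along the row, away from the brass knob (24 mm wide, 32 high, at x=-165 mm, the end nearer the robot). Places at x=-102, -34, 34, 102 mm, y=0; floors 15 mm above the bench; walls across the row 24 mm high, 58 mm clear between; long sides open; board 78 mm wide.
- storage_rack: Fixed wooden rack with cork floors, built like the cleaning rack, empty at the start, on the other side. Origin on the bench under mid-row; x along the row, away from its brass knob (at x=-165 mm, the end nearer the robot). Places at x=-102, -34, 34, 102 mm, y=0; floors 15 mm above the bench; walls across the row 24 mm high, 58 mm clear between; long sides open; board 78 mm wide.
Mind the look-alikes: they are no part of the job. What is shaped like the part that bears eyepiece_center but pink is not meant.

How it is judged:
By the outcome, as a careful person would: the job done as asked, in the order asked, and still so for the second after the job is handed in, with the robot touching nothing.
It also fails if it takes over 112 s, if anything falls off the work surface, if the arm or the gripper's body presses on something with over 40 N, if the wrist force passes 120 N, or if a joint passes its speed limit or range.

## Working session

There is one attempt and no reset: what is moved stays moved. The work goes in short steps, Python scripts to look and compute and a tool call to move; the robot and the scene stay as the last step left them, time stands still between calls to the robot, and variables do not carry over. Pictures are saved under pics/ and viewed, at most 14 in all, crops included, and the job is handed in when it is done.

Besides the shell and the picture viewer there is one more tool, called after "Call:" as name(argument=value, ...), one argument or row to a line, values as JSON. step_arm: Moves the arm, as the interface text tells. Scaled input: -1 to 1 covers 0.3 m each way for a shift and 45 degrees each way for a turn. Its arguments: {"type":"object","properties":{"steps":{"type":"array"}},"required":["steps"]}

```bash
mkdir -p pics; ls; python3 - <<'E'
from rig import *
import cv2, numpy as np
for n in ("scene","top"):
    c=capture(n); cv2.imwrite(f"pics/{n}0.png",c["image"][:,:,::-1]); 
    print(n,c["vertical_fov"],c["cx"],c["cy"],c["k1"]); print(np.round(c["world_from_camera"],4).tolist())
s=read_state(); print(s["time_s"],s["position"],np.round(s["tcp_rot"],3).tolist(),s["opening"],s["force"])
E
```

```text
pics
scene 51.726703097951486 321.7605444739088 241.4163422551843 0.04603143877278094
[[-0.8396, 0.3852, -0.3829, 0.8956], [0.5432, 0.602, -0.5853, 0.5696], [0.0051, -0.6994, -0.7147, 0.7037], [0.0, 0.0, 0.0, 1.0]]
top 42.55531771860237 320.7193567288086 238.98084828937382 -0.0788498135495248
[[-0.0283, -0.9902, 0.137, 0.4037], [-0.9993, 0.0312, 0.019, 0.0274], [-0.023, -0.1364, -0.9904, 1.2764], [0.0, 0.0, 0.0, 1.0]]
0.1 [0.26572259 0.56503672 0.2466678 ] [[-0.905, 0.426, -0.001], [0.426, 0.905, -0.002], [0.0, -0.002, -1.0]] 1.0009230911301266 [-0.25952196  0.50489346  0.66571427]
```

View pics/scene0.png

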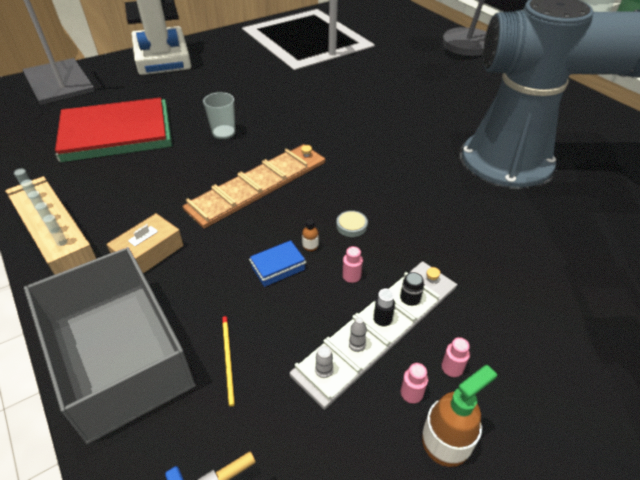

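View pics/top0.png

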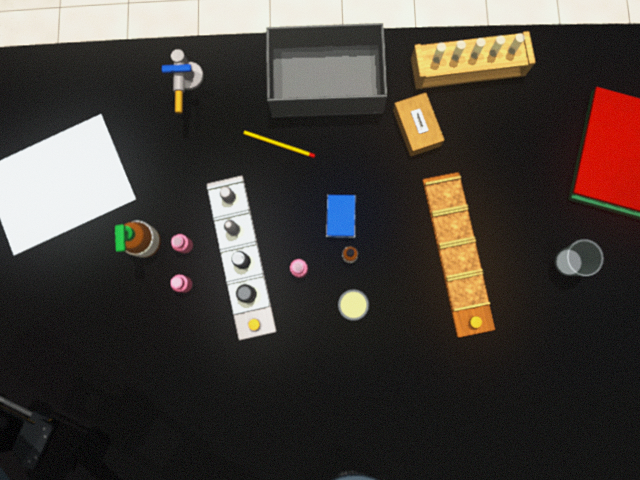

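The scene view shows the steel rack, knob at (433,273), with condenser (412,288), eyepiece (385,307) and two bright objectives at (358,334) and (324,361). The wooden rack is empty, with its knob at (306,151). In the top view the knobs are at (254,325) and (476,322). Eyepiece candidates are the black piece in the rack (top 240,260) and the pink bottles (top 181,243; 181,283; 299,268). The black one in the rack fits; the pink ones are excluded. I'll confirm this in an enlarged crop.

```bash
cat > h.py <<'E'
import numpy as np, cv2
from rig import *
def cal(c):
    f=240/np.tan(np.radians(c["vertical_fov"]/2)); return f,c["cx"],c["cy"],c["k1"],np.array(c["world_from_camera"])
def proj(c,P):
    f,cx,cy,k,T=cal(c); p=(np.atleast_2d(P)-T[:3,3])@T[:3,:3]; s=p[:,:2]/p[:,2:]
    s=s*(1+k*(s**2).sum(1,keepdims=True)); return s*f+[cx,cy]
def ray(c,uv):
    f,cx,cy,k,T=cal(c); d=(np.array(uv,float)-[cx,cy])/f; s=d.copy()
    for _ in range(20): s=d/(1+k*(s@s))
    return T[:3,3],T[:3,:3]@np.r_[s,1]
def at(c,uv,z):
    o,d=ray(c,uv); return (o+d*(z-o[2])/d[2])[:2]
E
python3 - <<'E'
from h import *
t=capture("top"); s=capture("scene")
a=cv2.resize(t["image"][165:350,165:310],None,fx=3.2,fy=3.2,interpolation=cv2.INTER_CUBIC)
b=cv2.resize(s["image"][255:410,285:465],None,fx=3.6,fy=3.6,interpolation=cv2.INTER_CUBIC)
cv2.imwrite("pics/a.png",a[:,:,::-1]);cv2.imwrite("pics/b.png",b[:,:,::-1])
w=cv2.resize(t["image"][165:345,410:505],None,fx=3.3,fy=3.3,interpolation=cv2.INTER_CUBIC); cv2.imwrite("pics/w.png",w[:,:,::-1])
E
```

```text
(no output)
```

View pics/a.png

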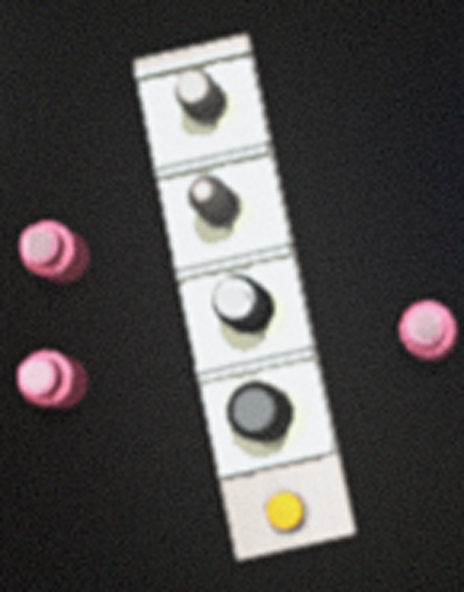

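View pics/b.png

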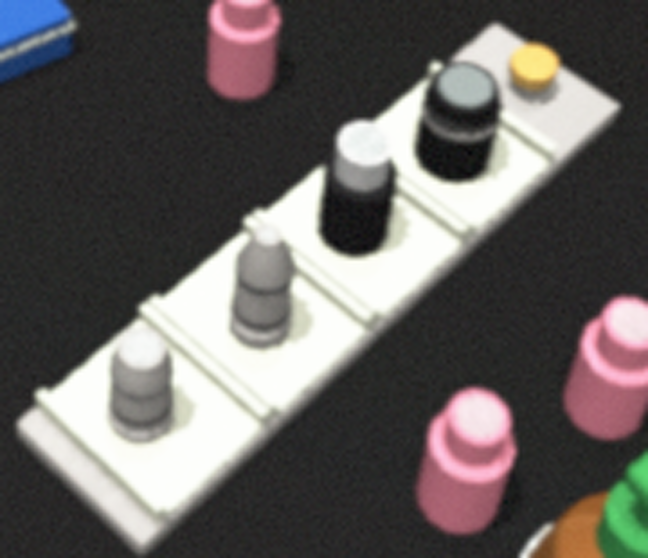

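View pics/w.png

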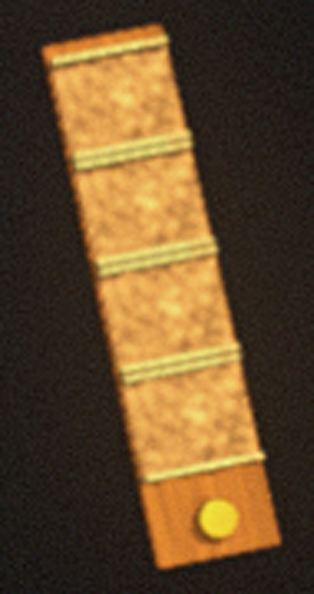

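From the knob the order is condenser (top crop 258,410), eyepiece (crop 242,303; black with bright tube), long objective (213,200; long cone) and short objective (200,95). The pink bottles stand outside the rack. Next I'll fit the rack poses and piece positions.

```bash
cat > fit.py <<'E'
from h import *
from scipy.optimize import least_squares
t=capture("top"); s=capture("scene")
A=lambda p:np.array(p)/3.2*1+[165,165]; W=lambda p:np.array(p)/3.3+[410,165]; B=lambda p:np.array(p)/3.6+[285,255]
zt=.024
# rack points (x,y,z): wall ends; image right in top = -y world
def pts(l): return [np.array([x,y,zt]) for x,_,_ in l for y in (.037,-.037)]
wl=[(.068,(75,159),(191,140)),(0,(98,268),(216,245)),(-.068,(123,374),(240,352)),(.133,(52,60),(168,40)),(-.133,(145,477),(265,456))]
cl=[(.068,(157,172),(272,148)),(0,(178,275),(293,248)),(-.068,(200,375),(315,352))]
def fit(l,F,extra=[]):
    P=np.array(pts(l)); U=np.array([F(q) for _,a,b in l for q in (a,b)])
    def w(p,P): c,n=np.cos(p[2]),np.sin(p[2]); return np.c_[p[0]+c*P[:,0]-n*P[:,1],p[1]+n*P[:,0]+c*P[:,1],P[:,2]]
    def r(p):
        return (proj(t,w(p,P))-U).ravel()
    o=least_squares(r,[.5,.1,.2]); return o.x,np.sqrt((o.fun**2).mean()),w
cp,e1,w=fit(cl,A); wp,e2,_=fit(wl,W)
print("clean",np.round(cp[:2],4),np.degrees(cp[2]),e1); print("wood",np.round(wp[:2],4),np.degrees(wp[2]),e2)
np.save("wp.npy",wp);np.save("cp.npy",cp)
# pieces: top-centre pixels in both views
for n,h,x,a,b in (("cond",.050,-.102,(254,409),(467,86)),("eye",.064,-.034,(236,298),(366,141)),("high",.068,.034,(206,190),(267,236)),("low",.052,.102,(194,88),(143,345))):
    z=.015+h; pt=at(t,A(a),z); ps=at(s,B(b),z); g=w(cp,np.array([[x,0,z]]))[0,:2]
    print(n,"top",np.round(pt,4),"scene",np.round(ps,4),"place",np.round(g,4))
for x in (.102,.034,-.034,-.102): print("wood",x,np.round(w(wp,np.array([[x,0,0]]))[0,:2],4))
for c,n in ((t,"t"),(s,"s")):
    im=cv2.resize(c["image"],None,fx=3,fy=3,interpolation=cv2.INTER_CUBIC)
    for p in (cp,wp):
        for x in (-.102,-.034,.034,.102):
            for zz,hw,col in ((.015,.029,(255,0,0)),):
                q=proj(c,w(p,np.array([[x-hw,-.037,zz],[x+hw,-.037,zz],[x+hw,.037,zz],[x-hw,.037,zz]])))
                cv2.polylines(im,[((q+.5)*3-.5).round().astype(int)],True,col,1)
        for zz in (.032,):
            a=np.linspace(0,6.28,30); q=proj(c,w(p,np.c_[-.165+.012*np.cos(a),.012*np.sin(a),0*a+zz])); cv2.polylines(im,[(q*3+1).round().astype(int)],True,(0,0,255),1)
    im=im[420:1260,510:1530] if n=="t" else im[400:1260,510:1410]
    im=cv2.resize(im,(700,576) if n=="t" else (628,600),interpolation=cv2.INTER_AREA)
    cv2.imwrite(f"pics/o{n}.png",im[:,:,::-1])
E
python3 fit.py
```

```text
clean [0.5663 0.2207] 11.009034833280404 0.4143779631865331
wood [ 0.5608 -0.2288] 9.336200894268213 0.324653823351474
cond top [0.4689 0.204 ] scene [0.4697 0.2048] place [0.4662 0.2012]
eye top [0.5364 0.2122] scene [0.5376 0.2131] place [0.533  0.2142]
high top [0.6035 0.2295] scene [0.6065 0.2329] place [0.5997 0.2272]
low top [0.6714 0.2394] scene [0.6736 0.2405] place [0.6665 0.2402]
wood 0.102 [ 0.6615 -0.2122]
wood 0.034 [ 0.5944 -0.2233]
wood -0.034 [ 0.5273 -0.2343]
wood -0.102 [ 0.4602 -0.2453]
```

View pics/ot.png

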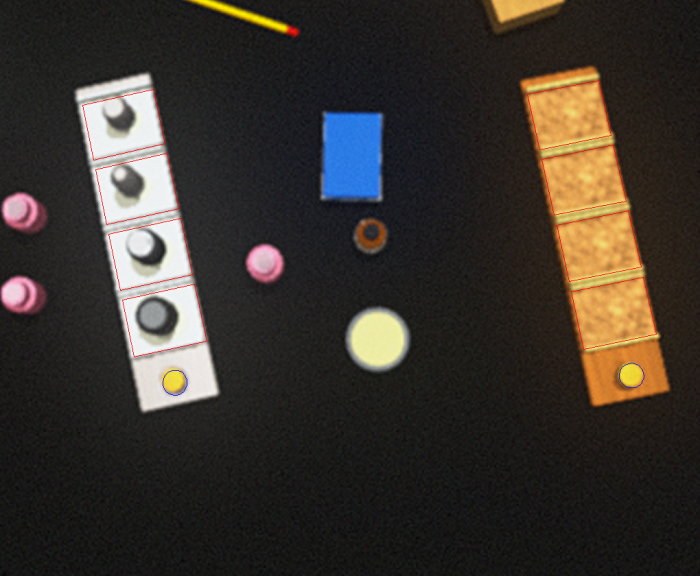

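View pics/os.png

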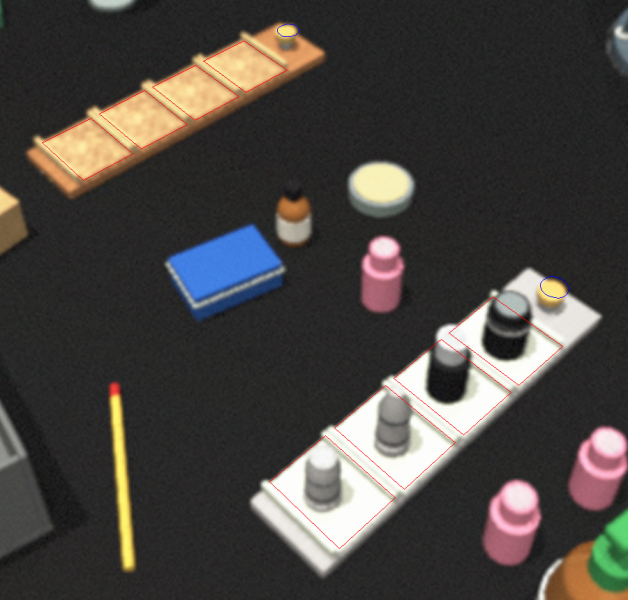

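The overlay matches both racks and the knobs, so it is good to about 2 mm. Plan for storage x: condenser → +102, eyepiece → +34, long → −34, short → −102. The jaws will close across the row.

```bash
cat > d.py <<'E'
import sys
from h import *
s=read_state(); R=np.array(s["tcp_rot"]); p=np.array(s["position"])
x,y,z,yaw=map(float,sys.argv[1:5])
d=R.T@(np.array([x,y,z])-p)/.3
a=np.degrees(np.arctan2(-R[0,1],R[1,1])); 
print("t",round(s["time_s"],2),"p",np.round(p,4),"yaw",round(a,2),"tilt",np.round(R[:,2],4),"F",np.round(s["force"],1),"open",round(s["opening"],3),"g",round(s["grasp_force"],1))
print("shift",np.round(d,3),"turn z",round(-(yaw-a)/45,3),"rows",np.linalg.norm(d)*.3/.0417)
E
python3 d.py .469 .2045 .2 11
```

```text
t 0.3 p [0.2659 0.5653 0.2472] yaw -25.2 tilt [-4.e-04 -6.e-04 -1.e+00] F [ 1.   0.4 -0.3] open 0.999 g 0.0
shift [-1.125 -0.8    0.158] turn z -0.804 rows 9.993854885542078
```

Call:
step_arm(
  steps=[
    [-0.75, -0.53, 0, 0, 0, -0.804, -1],
    [-0.75, -0.53, 0, 0, 0, -0.804, -1],
    [-0.75, -0.53, 0, 0, 0, -0.804, -1],
    [-0.75, -0.53, 0, 0, 0, -0.804, -1],
    [-0.75, -0.53, 0, 0, 0, -0.804, -1],
    [-0.75, -0.53, 0, 0, 0, -0.804, -1],
    [-0.75, -0.53, 0, 0, 0, -0.804, -1],
    [-0.75, -0.53, 0, 0, 0, -0.804, -1],
  ],
)

```text
time_s: 0.97
position: [0.4054, 0.3208, 0.2477]
tcp_rot: [[-0.983, -0.184, 0.002], [-0.184, 0.983, -0.003], [-0.001, -0.003, -1.0]]
force: [-0.6, 0.5, 0.7]
opening: 1.0
grasp_force: 0.0
```

```bash
python3 d.py .469 .2045 .15 11
```

```text
t 0.97 p [0.4054 0.3208 0.2477] yaw 10.63 tilt [ 0.0018 -0.0026 -1.    ] F [-0.6  0.5  0.7] open 1.0 g 0.0
shift [-0.137 -0.419  0.327] turn z -0.008 rows 3.9486114487615436
```

Call:
step_arm(
  steps=[
    [-0.137, -0.419, 0.327, 0, 0, -0.008, -1],
    [-0.137, -0.419, 0.327, 0, 0, -0.008, -1],
    [-0.137, -0.419, 0.327, 0, 0, -0.008, -1],
    [-0.137, -0.419, 0.327, 0, 0, -0.008, -1],
    [-0.137, -0.419, 0.327, 0, 0, -0.008, -1],
    [-0.137, -0.419, 0.327, 0, 0, -0.008, -1],
    [-0.137, -0.419, 0.327, 0, 0, -0.008, -1],
    [-0.137, -0.419, 0.327, 0, 0, -0.008, -1],
  ],
)

```text
time_s: 1.63
position: [0.4662, 0.2114, 0.1503]
tcp_rot: [[-0.98, -0.198, 0.001], [-0.198, 0.98, 0.001], [-0.001, 0.0, -1.0]]
force: [-0.8, -0.1, -0.6]
opening: 0.997
grasp_force: 0.0
```

```bash
python3 d.py .469 .2045 .048 11
```

```text
t 1.63 p [0.4662 0.2114 0.1503] yaw 11.41 tilt [ 1.3e-03  6.0e-04 -1.0e+00] F [-0.8 -0.1 -0.6] open 0.997 g 0.0
shift [-0.004 -0.025  0.341] turn z 0.009 rows 2.458812750855297
```

Call:
step_arm(
  steps=[
    [-0.004, -0.025, 0.08, 0, 0, 0, -1],
    [-0.004, -0.025, 0.16, 0, 0, 0, -1],
    [-0.004, -0.025, 0.23, 0, 0, 0, -1],
    [-0.004, -0.025, 0.29, 0, 0, 0, -1],
    [-0.004, -0.025, 0.33, 0, 0, 0, -1],
    [-0.004, -0.025, 0.341, 0, 0, 0, -1],
    [-0.004, -0.025, 0.341, 0, 0, 0, -1],
    [-0.004, -0.025, 0.341, 0, 0, 0, -1],
  ],
)

```text
time_s: 2.3
position: [0.4692, 0.2041, 0.0481]
tcp_rot: [[-0.98, -0.198, 0.002], [-0.198, 0.98, 0.0], [-0.002, 0.0, -1.0]]
force: [0.0, 1.2, -0.9]
opening: 1.002
grasp_force: 0.0
```

```bash
python3 d.py .469 .2045 .048 11; python3 - <<'E'
from h import *
s=capture("scene"); cv2.imwrite("pics/g1.png",cv2.resize(s["image"][200:420,280:520],None,fx=2.5,fy=2.5,interpolation=cv2.INTER_CUBIC)[:,:,::-1])
E
```

```text
t 2.3 p [0.4692 0.2041 0.0481] yaw 11.43 tilt [ 1.7e-03  4.0e-04 -1.0e+00] F [ 0.   1.2 -0.9] open 1.002 g 0.0
shift [0.001 0.001 0.   ] turn z 0.01 rows 0.01053249042980198
```

View pics/g1.png

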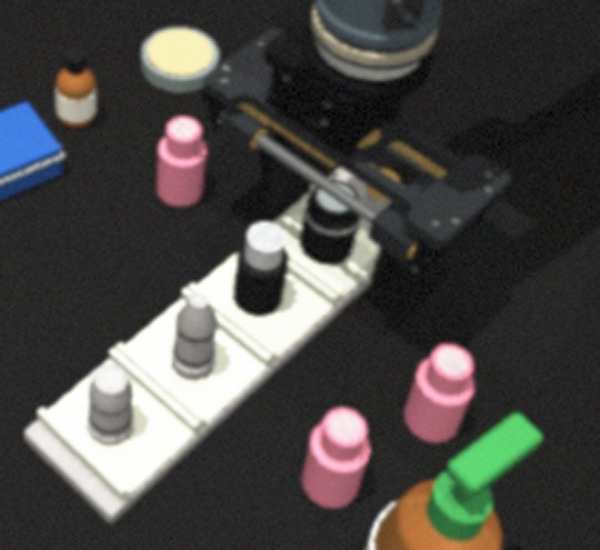

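The gripper straddles the condenser (crop 332,220), and its neighbour, the eyepiece, stays clear. Closing.

Call:
step_arm(
  steps=[
    [0, 0, 0, 0, 0, 0, 0.1],
    [0, 0, 0, 0, 0, 0, 1],
    [0, 0, 0, 0, 0, 0, 1],
    [0, 0, 0, 0, 0, 0, 1],
    [0, 0, 0, 0, 0, 0, 1],
    [0, 0, 0, 0, 0, 0, 1],
    [0, 0, 0, 0, 0, 0, 1],
    [0, 0, 0, 0, 0, 0, 1],
  ],
)

```text
time_s: 3.02
position: [0.4689, 0.2031, 0.0471]
tcp_rot: [[-0.98, -0.197, -0.0], [-0.197, 0.98, -0.0], [0.0, -0.0, -1.0]]
force: [-0.3, -0.1, -0.1]
opening: 0.481
grasp_force: 0.0
```

```bash
python3 d.py .469 .2045 .16 11
```

```text
t 3.02 p [0.4689 0.2031 0.0471] yaw 11.34 tilt [-1.e-04 -0.e+00 -1.e+00] F [-0.3 -0.1 -0.1] open 0.481 g 0.0
shift [-0.001  0.004 -0.376] turn z 0.007 rows 2.707434617681243
```

Still closing (41.8 mm open).

Call:
step_arm(
  steps=[
    [0, 0, 0, 0, 0, 0, 1],
    [0, 0, 0, 0, 0, 0, 1],
    [0, 0, 0, 0, 0, 0, 1],
    [0, 0, 0, 0, 0, 0, 1],
    [0, 0, -0.02, 0, 0, 0, 1],
    [0, 0, -0.06, 0, 0, 0, 1],
    [0, 0, -0.14, 0, 0, 0, 1],
    [0, 0, -0.25, 0, 0, 0, 1],
  ],
)

```text
time_s: 3.68
position: [0.467, 0.2026, 0.1212]
tcp_rot: [[-0.98, -0.197, -0.006], [-0.197, 0.98, -0.001], [0.006, -0.0, -1.0]]
force: [0.9, 0.3, -1.8]
opening: 0.423
grasp_force: 30.0
```

```bash
python3 d.py .6615 -.2122 .17 9.3
```

```text
t 3.68 p [0.467  0.2026 0.1212] yaw 11.34 tilt [-0.0059 -0.0013 -1.    ] F [ 0.9  0.3 -1.8] open 0.423 g 30.0
shift [-0.363 -1.483 -0.165] turn z 0.045 rows 11.049076264295557
```

Call:
step_arm(
  steps=[
    [-0.02, -0.08, -0.08, 0, 0, 0, 1],
    [-0.05, -0.2, -0.16, 0, 0, 0, 1],
    [-0.083, -0.33, -0.16, 0, 0, 0.04, 1],
    [-0.115, -0.46, -0.16, 0, 0, 0.04, 1],
    [-0.15, -0.6, -0.16, 0, 0, 0.04, 1],
    [-0.18, -0.73, -0.16, 0, 0, 0.04, 1],
    [-0.215, -0.86, -0.16, 0, 0, 0.04, 1],
    [-0.248, -0.99, -0.16, 0, 0, 0.04, 1],
  ],
)

```text
time_s: 4.35
position: [0.6003, -0.0754, 0.1704]
tcp_rot: [[-0.986, -0.165, -0.001], [-0.165, 0.986, 0.0], [0.001, 0.0, -1.0]]
force: [1.0, 1.3, -1.6]
opening: 0.426
grasp_force: 30.0
```

Call:
step_arm(
  steps=[
    [-0.03, -0.13, 0, 0, 0, 0, 1],
    [-0.06, -0.25, 0, 0, 0, 0, 1],
    [-0.08, -0.35, 0, 0, 0, 0, 1],
    [-0.1, -0.42, 0, 0, 0, 0, 1],
    [-0.11, -0.47, 0, 0, 0, 0, 1],
    [-0.115, -0.493, 0, 0, 0, 0, 1],
    [-0.115, -0.493, 0, 0, 0, 0, 1],
    [-0.115, -0.493, 0, 0, 0, 0, 1],
  ],
)

```text
time_s: 5.02
position: [0.658, -0.2128, 0.1698]
tcp_rot: [[-0.986, -0.165, -0.002], [-0.165, 0.986, 0.001], [0.001, 0.002, -1.0]]
force: [0.5, 0.4, -2.0]
opening: 0.424
grasp_force: 30.0
```

```bash
python3 d.py .6615 -.2122 .050 9.3
```

```text
t 5.02 p [ 0.658  -0.2128  0.1698] yaw 9.52 tilt [-0.0017  0.0014 -1.    ] F [ 0.5  0.4 -2. ] open 0.424 g 30.0
shift [-0.013 -0.001  0.399] turn z 0.005 rows 2.873115849690966
```

Call:
step_arm(
  steps=[
    [-0.013, 0, 0.08, 0, 0, 0, 1],
    [-0.013, 0, 0.18, 0, 0, 0, 1],
    [-0.013, 0, 0.27, 0, 0, 0, 1],
    [-0.013, 0, 0.34, 0, 0, 0, 1],
    [-0.013, 0, 0.38, 0, 0, 0, 1],
    [-0.013, 0, 0.395, 0, 0, 0, 1],
    [-0.013, 0, 0.397, 0, 0, 0, 1],
    [-0.013, 0, 0.399, 0, 0, 0, 1],
  ],
)

```text
time_s: 5.68
position: [0.6634, -0.2127, 0.0516]
tcp_rot: [[-0.986, -0.166, 0.002], [-0.166, 0.986, -0.001], [-0.001, -0.001, -1.0]]
force: [0.9, -0.3, -1.5]
opening: 0.429
grasp_force: 30.0
```

```bash
python3 d.py .6615 -.2122 .048 9.3
```

```text
t 5.68 p [ 0.6634 -0.2127  0.0516] yaw 9.58 tilt [ 1.6e-03 -8.0e-04 -1.0e+00] F [ 0.9 -0.3 -1.5] open 0.429 g 30.0
shift [0.006 0.003 0.012] turn z 0.006 rows 0.09789028067245296
```

Call:
step_arm(
  steps=[
    [0.003, 0.003, 0.003, 0, 0, 0, 1],
    [0.003, 0.003, 0.005, 0, 0, 0, 1],
    [0.003, 0.003, 0.007, 0, 0, 0, 1],
    [0.003, 0.003, 0.009, 0, 0, 0, 1],
    [0.003, 0.003, 0.009, 0, 0, 0, 1],
    [0.003, 0.003, 0.009, 0, 0, 0, 1],
  ],
)

```text
time_s: 6.18
position: [0.6617, -0.2123, 0.048]
tcp_rot: [[-0.986, -0.166, 0.0], [-0.166, 0.986, -0.0], [-0.0, -0.0, -1.0]]
force: [0.3, -0.1, -1.9]
opening: 0.43
grasp_force: 30.0
```

Call:
step_arm(
  steps=[
    [0, 0, 0.001, 0, 0, 0, 1],
    [0, 0, 0.002, 0, 0, 0, 1],
    [0, 0, 0.003, 0, 0, 0, 1],
    [0, 0, 0.003, 0, 0, 0, 1],
  ],
)

```text
time_s: 6.52
position: [0.6616, -0.2122, 0.0472]
tcp_rot: [[-0.986, -0.166, 0.0], [-0.166, 0.986, -0.0], [-0.0, -0.0, -1.0]]
force: [0.1, 1.0, 1.4]
opening: 0.428
grasp_force: 30.0
```

Call:
step_arm(
  steps=[
    [0, 0, 0.001, 0, 0, 0, 0.0],
    [0, 0, 0.001, 0, 0, 0, -0.6],
    [0, 0, 0.001, 0, 0, 0, -0.8],
    [0, 0, 0.001, 0, 0, 0, -1],
    [0, 0, 0.001, 0, 0, 0, -1],
    [0, 0, 0.001, 0, 0, 0, -1],
    [0, 0, -0.02, 0, 0, 0, -1],
    [0, 0, -0.1, 0, 0, 0, -1],
  ],
)

```text
time_s: 7.18
position: [0.6588, -0.2109, 0.0734]
tcp_rot: [[-0.986, -0.166, -0.008], [-0.166, 0.986, 0.004], [0.007, 0.005, -1.0]]
force: [-0.5, 0.4, 0.5]
opening: 0.939
grasp_force: 0.0
```

```bash
python3 d.py .6615 -.2122 .17 9.3;python3 d.py .537 .2127 .16 11; python3 - <<'E'
from h import *
s=capture("scene"); cv2.imwrite("pics/g2.png",cv2.resize(s["image"][100:300,140:380],None,fx=2.5,fy=2.5,interpolation=cv2.INTER_CUBIC)[:,:,::-1])
E
```

```text
t 7.18 p [ 0.6588 -0.2109  0.0734] yaw 9.53 tilt [-0.0077  0.0039 -1.    ] F [-0.5  0.4  0.5] open 0.939 g 0.0
shift [-0.006 -0.004 -0.322] turn z 0.005 rows 2.3182374613265324
t 7.18 p [ 0.6588 -0.2109  0.0734] yaw 9.53 tilt [-0.0077  0.0039 -1.    ] F [-0.5  0.4  0.5] open 0.939 g 0.0
shift [ 0.169  1.461 -0.28 ] turn z -0.033 rows 10.77120528181399
```

View pics/g2.png

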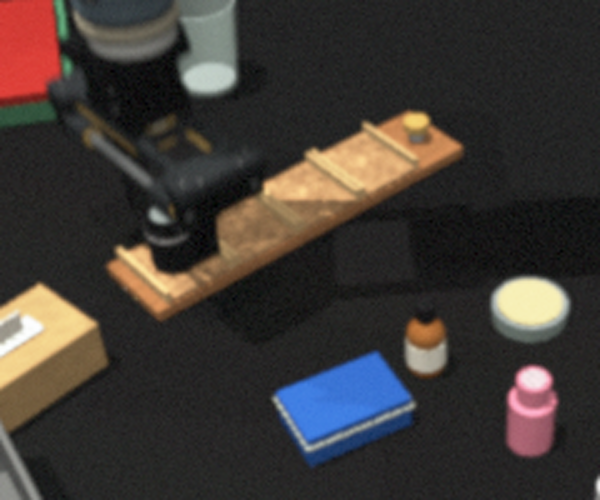

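The condenser stands upright in the far place (crop 182,240), and the fingers are opened. Next is the eyepiece.

Call:
step_arm(
  steps=[
    [0, 0, -0.1, 0, 0, 0, -1],
    [0, 0.02, -0.2, 0, 0, 0, -1],
    [0.01, 0.1, -0.28, 0, 0, 0, -1],
    [0.03, 0.23, -0.28, 0, 0, -0.03, -1],
    [0.045, 0.36, -0.28, 0, 0, -0.03, -1],
    [0.06, 0.49, -0.28, 0, 0, -0.03, -1],
    [0.073, 0.62, -0.28, 0, 0, -0.03, -1],
    [0.087, 0.75, -0.28, 0, 0, -0.03, -1],
  ],
)

```text
time_s: 7.9
position: [0.5982, 0.0068, 0.1618]
tcp_rot: [[-0.982, -0.188, 0.002], [-0.188, 0.982, -0.0], [-0.002, -0.001, -1.0]]
force: [0.7, 0.3, 0.3]
opening: 0.998
grasp_force: 0.0
```

Call:
step_arm(
  steps=[
    [0.01, 0.13, 0, 0, 0, 0, -1],
    [0.025, 0.26, 0, 0, 0, 0, -1],
    [0.04, 0.38, 0, 0, 0, 0, -1],
    [0.055, 0.49, 0, 0, 0, 0, -1],
    [0.065, 0.58, 0, 0, 0, 0, -1],
    [0.075, 0.65, 0, 0, 0, 0, -1],
    [0.082, 0.7, 0, 0, 0, 0, -1],
    [0.082, 0.71, 0, 0, 0, 0, -1],
  ],
)

```text
time_s: 8.57
position: [0.5331, 0.2124, 0.1615]
tcp_rot: [[-0.981, -0.192, 0.0], [-0.192, 0.981, 0.001], [-0.001, 0.001, -1.0]]
force: [1.0, -0.5, 0.3]
opening: 0.999
grasp_force: 0.0
```

Call:
step_arm(
  steps=[
    [0, 0, 0, 0, 0, 0, -1],
    [0, 0, 0, 0, 0, 0, -1],
  ],
)

```text
time_s: 8.73
position: [0.5347, 0.2095, 0.1612]
tcp_rot: [[-0.982, -0.189, 0.001], [-0.189, 0.982, -0.0], [-0.001, -0.001, -1.0]]
force: [0.4, -0.6, -0.7]
opening: 0.997
grasp_force: 0.0
```

```bash
python3 d.py .537 .2127 .048 11
```

```text
t 8.73 p [0.5347 0.2095 0.1612] yaw 10.91 tilt [ 1.1e-03 -3.0e-04 -1.0e+00] F [ 0.4 -0.6 -0.7] open 0.997 g 0.0
shift [-0.009  0.009  0.377] turn z -0.002 rows 2.716180500835416
```

Call:
step_arm(
  steps=[
    [-0.009, 0.009, 0.08, 0, 0, 0, -1],
    [-0.009, 0.009, 0.18, 0, 0, 0, -1],
    [-0.009, 0.009, 0.27, 0, 0, 0, -1],
    [-0.009, 0.009, 0.34, 0, 0, 0, -0.6],
    [-0.009, 0.009, 0.365, 0, 0, 0, -0.3],
    [-0.009, 0.009, 0.375, 0, 0, 0, 0],
    [-0.009, 0.009, 0.375, 0, 0, 0, 0.1],
    [-0.009, 0.009, 0.375, 0, 0, 0, 0.1],
  ],
)

```text
time_s: 9.4
position: [0.5374, 0.2127, 0.0494]
tcp_rot: [[-0.982, -0.188, 0.002], [-0.188, 0.982, 0.0], [-0.002, -0.0, -1.0]]
force: [0.2, 0.5, 0.6]
opening: 0.709
grasp_force: 0.0
```

Call:
step_arm(
  steps=[
    [0, 0, 0, 0, 0, 0, 0.3],
    [0, 0, 0, 0, 0, 0, 1],
    [0, 0, 0, 0, 0, 0, 1],
    [0, 0, 0, 0, 0, 0, 1],
    [0, 0, 0, 0, 0, 0, 1],
    [0, 0, 0, 0, 0, 0, 1],
    [0, 0, 0, 0, 0, 0, 1],
    [0, 0, 0, 0, 0, 0, 1],
  ],
)

```text
time_s: 10.07
position: [0.5366, 0.2133, 0.0491]
tcp_rot: [[-0.982, -0.189, 0.001], [-0.189, 0.982, 0.0], [-0.001, 0.0, -1.0]]
force: [-0.8, 0.3, 6.2]
opening: 0.383
grasp_force: 30.0
```

```bash
python3 d.py .5944 -.2233 .17 9.3
```

```text
t 10.07 p [0.5366 0.2133 0.0491] yaw 10.89 tilt [ 1.e-03  3.e-04 -1.e+00] F [-0.8  0.3  6.2] open 0.383 g 30.0
shift [ 0.086 -1.465 -0.403] turn z 0.035 rows 10.952025724723619
```

Call:
step_arm(
  steps=[
    [0, 0, -0.02, 0, 0, 0, 1],
    [0, 0, -0.06, 0, 0, 0, 1],
    [0, 0, -0.14, 0, 0, 0, 1],
    [0, -0.01, -0.25, 0, 0, 0, 1],
    [0, -0.05, -0.34, 0, 0, 0, 1],
    [0.005, -0.13, -0.4, 0, 0, 0, 1],
    [0.012, -0.25, -0.403, 0, 0, 0.035, 1],
    [0.02, -0.38, -0.403, 0, 0, 0.035, 1],
  ],
)

```text
time_s: 10.73
position: [0.5528, 0.1, 0.1719]
tcp_rot: [[-0.986, -0.164, 0.005], [-0.164, 0.986, 0.0], [-0.005, -0.001, -1.0]]
force: [0.7, 0.0, -0.0]
opening: 0.385
grasp_force: 30.0
```

Call:
step_arm(
  steps=[
    [0.007, -0.13, 0, 0, 0, 0, 1],
    [0.014, -0.26, 0, 0, 0, 0, 1],
    [0.021, -0.39, 0, 0, 0, 0, 1],
    [0.028, -0.52, 0, 0, 0, 0, 1],
    [0.034, -0.65, 0, 0, 0, 0, 1],
    [0.04, -0.78, 0, 0, 0, 0, 1],
    [0.045, -0.89, 0, 0, 0, 0, 1],
    [0.05, -0.97, 0, 0, 0, 0, 1],
  ],
)

```text
time_s: 11.4
position: [0.5844, -0.1932, 0.17]
tcp_rot: [[-0.987, -0.16, 0.001], [-0.16, 0.987, -0.002], [-0.001, -0.002, -1.0]]
force: [-0.0, -0.9, -1.1]
opening: 0.38
grasp_force: 30.0
```

```bash
python3 d.py .5944 -.2233 .17 9.3
```

```text
t 11.4 p [ 0.5844 -0.1932  0.17  ] yaw 9.2 tilt [ 0.0012 -0.0015 -1.    ] F [-0.  -0.9 -1.1] open 0.38 g 30.0
shift [-0.017 -0.104  0.   ] turn z -0.002 rows 0.760459574520806
```

Call:
step_arm(
  steps=[
    [-0.01, -0.07, 0, 0, 0, 0, 1],
    [-0.016, -0.11, 0, 0, 0, 0, 1],
    [-0.016, -0.117, 0.02, 0, 0, 0, 1],
    [-0.016, -0.117, 0.1, 0, 0, 0, 1],
    [-0.016, -0.117, 0.2, 0, 0, 0, 1],
    [-0.016, -0.117, 0.28, 0, 0, 0, 1],
    [-0.016, -0.117, 0.33, 0, 0, 0, 1],
    [-0.016, -0.117, 0.34, 0, 0, 0, 1],
  ],
)

```text
time_s: 12.07
position: [0.592, -0.2203, 0.0637]
tcp_rot: [[-0.987, -0.163, -0.007], [-0.163, 0.987, 0.005], [0.006, 0.006, -1.0]]
force: [-0.9, 0.6, -1.0]
opening: 0.382
grasp_force: 30.0
```

```bash
python3 d.py .5944 -.2233 .0495 9.3
```

```text
t 12.07 p [ 0.592  -0.2203  0.0637] yaw 9.39 tilt [-0.0072  0.0047 -1.    ] F [-0.9  0.6 -1. ] open 0.382 g 30.0
shift [-0.007 -0.012  0.047] turn z 0.002 rows 0.3530548847227353
```

Call:
step_arm(
  steps=[
    [0, 0, 0.015, 0, 0, 0, 1],
    [0, 0, 0.03, 0, 0, 0, 1],
    [0, 0, 0.042, 0, 0, 0, 1],
    [0, 0, 0.05, 0, 0, 0, 1],
    [0, 0, 0.055, 0, 0, 0, 1],
    [0, 0, 0.057, 0, 0, 0, 1],
    [0, 0, 0.057, 0, 0, 0, 1],
    [0, 0, 0.057, 0, 0, 0, 1],
  ],
)

```text
time_s: 12.73
position: [0.5948, -0.2236, 0.0505]
tcp_rot: [[-0.987, -0.162, 0.001], [-0.162, 0.987, -0.0], [-0.0, -0.0, -1.0]]
force: [0.4, -0.5, -1.3]
opening: 0.382
grasp_force: 30.0
```

Call:
step_arm(
  steps=[
    [0, 0, 0.001, 0, 0, 0, 1],
    [0, 0, 0.003, 0, 0, 0, 1],
    [0, 0, 0.004, 0, 0, 0, 1],
    [0, 0, 0.005, 0, 0, 0, 1],
    [0, 0, 0.005, 0, 0, 0, 1],
    [0, 0, 0.005, 0, 0, 0, 1],
  ],
)

```text
time_s: 13.23
position: [0.5947, -0.2235, 0.0491]
tcp_rot: [[-0.987, -0.162, 0.0], [-0.162, 0.987, -0.0], [-0.0, -0.0, -1.0]]
force: [-0.4, 0.1, 3.0]
opening: 0.381
grasp_force: 30.0
```

Call:
step_arm(
  steps=[
    [0, 0, 0, 0, 0, 0, 0.0],
    [0, 0, 0, 0, 0, 0, -0.6],
    [0, 0, 0, 0, 0, 0, -0.8],
    [0, 0, 0, 0, 0, 0, -1],
    [0, 0, 0, 0, 0, 0, -1],
    [0, 0, 0, 0, 0, 0, -1],
    [0, 0, -0.03, 0, 0, 0, -1],
    [0, 0, -0.13, 0, 0, 0, -1],
  ],
)

```text
time_s: 13.9
position: [0.5917, -0.2218, 0.0841]
tcp_rot: [[-0.987, -0.162, -0.008], [-0.162, 0.987, 0.005], [0.007, 0.006, -1.0]]
force: [-0.1, 0.3, -1.1]
opening: 0.903
grasp_force: 0.0
```

```bash
python3 d.py .605 .231 .17 11
```

```text
t 13.9 p [ 0.5917 -0.2218  0.0841] yaw 9.3 tilt [-0.0084  0.005  -1.    ] F [-0.1  0.3 -1.1] open 0.903 g 0.0
shift [-0.286  1.484 -0.279] turn z -0.038 rows 11.05710241674984
```

Call:
step_arm(
  steps=[
    [0, 0, -0.12, 0, 0, 0, -1],
    [0, 0.02, -0.22, 0, 0, 0, -1],
    [-0.018, 0.1, -0.273, 0, 0, 0, -1],
    [-0.043, 0.23, -0.273, 0, 0, -0.038, -1],
    [-0.067, 0.36, -0.273, 0, 0, -0.038, -1],
    [-0.091, 0.49, -0.273, 0, 0, -0.038, -1],
    [-0.115, 0.62, -0.273, 0, 0, -0.038, -1],
    [-0.14, 0.75, -0.273, 0, 0, -0.038, -1],
  ],
)

```text
time_s: 14.57
position: [0.5995, 0.0071, 0.1705]
tcp_rot: [[-0.982, -0.191, 0.001], [-0.191, 0.982, -0.0], [-0.001, -0.0, -1.0]]
force: [0.3, 0.1, -0.1]
opening: 0.996
grasp_force: 0.0
```

Call:
step_arm(
  steps=[
    [-0.028, 0.13, 0, 0, 0, 0, -1],
    [-0.057, 0.26, 0, 0, 0, 0, -1],
    [-0.085, 0.39, 0, 0, 0, 0, -1],
    [-0.111, 0.51, 0, 0, 0, 0, -1],
    [-0.131, 0.6, 0, 0, 0, 0, -1],
    [-0.146, 0.67, 0, 0, 0, 0, -1],
    [-0.157, 0.72, 0, 0, 0, 0, -1],
    [-0.161, 0.736, 0, 0, 0, 0, -1],
  ],
)

```text
time_s: 15.23
position: [0.6047, 0.2338, 0.1701]
tcp_rot: [[-0.981, -0.194, 0.001], [-0.194, 0.981, 0.001], [-0.001, 0.001, -1.0]]
force: [0.5, -0.5, 0.3]
opening: 1.002
grasp_force: 0.0
```

Call:
step_arm(
  steps=[
    [0, 0, 0, 0, 0, 0, -1],
    [0, 0, 0, 0, 0, 0, -1],
    [0, 0, 0, 0, 0, 0, -1],
  ],
)

```text
time_s: 15.48
position: [0.605, 0.2298, 0.1696]
tcp_rot: [[-0.982, -0.19, -0.0], [-0.19, 0.982, -0.001], [0.001, -0.001, -1.0]]
force: [0.1, -0.5, -0.0]
opening: 0.999
grasp_force: 0.0
```

```bash
python3 d.py .605 .231 .053 11
```

```text
t 15.48 p [0.605  0.2298 0.1696] yaw 10.94 tilt [-4.e-04 -6.e-04 -1.e+00] F [ 0.1 -0.5 -0. ] open 0.999 g 0.0
shift [-0.001  0.004  0.389] turn z -0.001 rows 2.795380435169563
```

Call:
step_arm(
  steps=[
    [-0.001, 0.004, 0.08, 0, 0, 0, -1],
    [-0.001, 0.004, 0.18, 0, 0, 0, -1],
    [-0.001, 0.004, 0.27, 0, 0, 0, -1],
    [-0.001, 0.004, 0.34, 0, 0, 0, -0.6],
    [-0.001, 0.004, 0.375, 0, 0, 0, -0.3],
    [-0.001, 0.004, 0.389, 0, 0, 0, 0],
    [-0.001, 0.004, 0.389, 0, 0, 0, 0.2],
    [-0.001, 0.004, 0.389, 0, 0, 0, 0.3],
  ],
)

```text
time_s: 16.15
position: [0.606, 0.2322, 0.0538]
tcp_rot: [[-0.982, -0.191, 0.002], [-0.191, 0.982, 0.0], [-0.002, -0.0, -1.0]]
force: [0.4, -0.7, 0.0]
opening: 0.704
grasp_force: 0.0
```

Call:
step_arm(
  steps=[
    [0, 0, 0, 0, 0, 0, 0.4],
    [0, 0, 0, 0, 0, 0, 1],
    [0, 0, 0, 0, 0, 0, 1],
    [0, 0, 0, 0, 0, 0, 1],
    [0, 0, 0, 0, 0, 0, 1],
    [0, 0, 0, 0, 0, 0, 1],
    [0, 0, 0, 0, 0, 0, 1],
    [0, 0, 0, 0, 0, 0, 1],
  ],
)

```text
time_s: 16.82
position: [0.6051, 0.2327, 0.0533]
tcp_rot: [[-0.982, -0.191, 0.001], [-0.191, 0.982, 0.0], [-0.001, 0.0, -1.0]]
force: [0.2, -0.4, 3.3]
opening: 0.288
grasp_force: 30.0
```

```bash
python3 d.py .5273 -.2343 .17 9.3
```

```text
t 16.82 p [0.6051 0.2327 0.0533] yaw 11.03 tilt [ 5.e-04  1.e-04 -1.e+00] F [ 0.2 -0.4  3.3] open 0.288 g 30.0
shift [ 0.552 -1.478 -0.389] turn z 0.038 rows 11.692789669378445
```

Call:
step_arm(
  steps=[
    [0, 0, -0.02, 0, 0, 0, 1],
    [0, 0, -0.06, 0, 0, 0, 1],
    [0, 0, -0.14, 0, 0, 0, 1],
    [0.004, -0.01, -0.25, 0, 0, 0, 1],
    [0.018, -0.05, -0.34, 0, 0, 0, 1],
    [0.05, -0.13, -0.385, 0, 0, 0, 1],
    [0.09, -0.24, -0.387, 0, 0, 0.038, 1],
    [0.13, -0.35, -0.387, 0, 0, 0.038, 1],
  ],
)

```text
time_s: 17.48
position: [0.5873, 0.1218, 0.1715]
tcp_rot: [[-0.987, -0.163, 0.004], [-0.163, 0.987, 0.0], [-0.004, -0.001, -1.0]]
force: [-0.2, -0.9, -1.6]
opening: 0.287
grasp_force: 30.0
```

Call:
step_arm(
  steps=[
    [0.04, -0.12, 0, 0, 0, 0, 1],
    [0.08, -0.24, 0, 0, 0, 0, 1],
    [0.12, -0.36, 0, 0, 0, 0, 1],
    [0.16, -0.48, 0, 0, 0, 0, 1],
    [0.2, -0.6, 0, 0, 0, 0, 1],
    [0.24, -0.72, 0, 0, 0, 0, 1],
    [0.28, -0.84, 0, 0, 0, 0, 1],
    [0.32, -0.95, 0, 0, 0, 0, 1],
  ],
)

```text
time_s: 18.15
position: [0.5377, -0.1769, 0.1698]
tcp_rot: [[-0.987, -0.161, 0.001], [-0.161, 0.987, -0.001], [-0.001, -0.001, -1.0]]
force: [0.1, 0.0, -0.6]
opening: 0.29
grasp_force: 30.0
```

Call:
step_arm(
  steps=[
    [0.03, -0.08, 0, 0, 0, 0, 1],
    [0.05, -0.14, 0, 0, 0, 0, 1],
    [0.064, -0.18, 0, 0, 0, 0, 1],
    [0.068, -0.19, 0.02, 0, 0, 0, 1],
    [0.068, -0.19, 0.08, 0, 0, 0, 1],
    [0.068, -0.19, 0.16, 0, 0, 0, 1],
    [0.068, -0.19, 0.2, 0, 0, 0, 1],
    [0.068, -0.19, 0.2, 0, 0, 0, 1],
  ],
)

```text
time_s: 18.82
position: [0.5253, -0.2315, 0.106]
tcp_rot: [[-0.987, -0.163, -0.006], [-0.163, 0.987, 0.005], [0.005, 0.006, -1.0]]
force: [-0.4, -0.0, -1.4]
opening: 0.289
grasp_force: 30.0
```

```bash
python3 d.py .5273 -.2343 .0545 9.3
```

```text
t 18.82 p [ 0.5253 -0.2315  0.106 ] yaw 9.37 tilt [-0.0059  0.0046 -1.    ] F [-0.4 -0.  -1.4] open 0.289 g 30.0
shift [-0.006 -0.011  0.172] turn z 0.002 rows 1.2377514581340594
```

Call:
step_arm(
  steps=[
    [0, -0.003, 0.04, 0, 0, 0, 1],
    [0, -0.003, 0.09, 0, 0, 0, 1],
    [0, -0.003, 0.13, 0, 0, 0, 1],
    [0, -0.003, 0.155, 0, 0, 0, 1],
    [0, -0.003, 0.17, 0, 0, 0, 1],
    [0, -0.003, 0.176, 0, 0, 0, 1],
    [0, -0.003, 0.178, 0, 0, 0, 1],
    [0, -0.003, 0.178, 0, 0, 0, 1],
  ],
)

```text
time_s: 19.48
position: [0.5277, -0.2354, 0.0559]
tcp_rot: [[-0.987, -0.162, 0.001], [-0.162, 0.987, -0.0], [-0.001, -0.001, -1.0]]
force: [0.5, 0.4, -2.5]
opening: 0.288
grasp_force: 30.0
```

```bash
python3 d.py .5273 -.2343 .0533 9.3
```

```text
t 19.48 p [ 0.5277 -0.2354  0.0559] yaw 9.32 tilt [ 7.e-04 -5.e-04 -1.e+00] F [ 0.5  0.4 -2.5] open 0.288 g 30.0
shift [0.001 0.004 0.009] turn z 0.0 rows 0.06724557420064377
```

Call:
step_arm(
  steps=[
    [0, 0.003, 0.002, 0, 0, 0, 1],
    [0, 0.003, 0.004, 0, 0, 0, 1],
    [0, 0.003, 0.006, 0, 0, 0, 1],
    [0, 0.003, 0.007, 0, 0, 0, 1],
    [0, 0.003, 0.008, 0, 0, 0, 1],
    [0, 0.003, 0.008, 0, 0, 0, 1],
    [0, 0.003, 0.008, 0, 0, 0, 1],
  ],
)

```text
time_s: 20.07
position: [0.5273, -0.2343, 0.0533]
tcp_rot: [[-0.987, -0.162, 0.0], [-0.162, 0.987, -0.0], [-0.0, -0.0, -1.0]]
force: [-0.7, -0.3, -0.8]
opening: 0.293
grasp_force: 30.0
```

Call:
step_arm(
  steps=[
    [0, 0, 0.001, 0, 0, 0, 1],
    [0, 0, 0.002, 0, 0, 0, 1],
    [0, 0, 0.002, 0, 0, 0, 1],
    [0, 0, 0.002, 0, 0, 0, 1],
  ],
)

```text
time_s: 20.4
position: [0.5273, -0.2344, 0.0533]
tcp_rot: [[-0.987, -0.162, 0.0], [-0.162, 0.987, -0.0], [-0.0, -0.0, -1.0]]
force: [-1.1, 1.7, 5.2]
opening: 0.29
grasp_force: 30.0
```

Floor contact (5 N). Releasing and lifting clear of the 68 mm piece.

Call:
step_arm(
  steps=[
    [0, 0, -0.001, 0, 0, 0, 0.2],
    [0, 0, -0.001, 0, 0, 0, -0.6],
    [0, 0, -0.001, 0, 0, 0, -0.8],
    [0, 0, -0.001, 0, 0, 0, -1],
    [0, 0, -0.001, 0, 0, 0, -1],
    [0, 0, -0.001, 0, 0, 0, -1],
    [0, 0, -0.03, 0, 0, 0, -1],
    [0, 0, -0.13, 0, 0, 0, -1],
  ],
)

```text
time_s: 21.07
position: [0.5247, -0.2326, 0.0886]
tcp_rot: [[-0.987, -0.162, -0.008], [-0.162, 0.987, 0.005], [0.007, 0.006, -1.0]]
force: [-0.2, -0.3, 0.2]
opening: 0.808
grasp_force: 0.0
```

```bash
python3 d.py .6725 .240 .17 11
```

```text
t 21.07 p [ 0.5247 -0.2326  0.0886] yaw 9.3 tilt [-0.0075  0.0053 -1.    ] F [-0.2 -0.3  0.2] open 0.808 g 0.0
shift [-0.739  1.477 -0.267] turn z -0.038 rows 12.035087495235318
```

Call:
step_arm(
  steps=[
    [0, 0, -0.12, 0, 0, 0, -1],
    [0, 0.01, -0.22, 0, 0, 0, -1],
    [-0.04, 0.08, -0.258, 0, 0, 0, -1],
    [-0.095, 0.19, -0.258, 0, 0, -0.038, -1],
    [-0.15, 0.305, -0.258, 0, 0, -0.038, -1],
    [-0.21, 0.425, -0.258, 0, 0, -0.038, -1],
    [-0.27, 0.545, -0.258, 0, 0, -0.038, -1],
    [-0.33, 0.667, -0.258, 0, 0, -0.038, -1],
  ],
)

```text
time_s: 21.73
position: [0.5928, -0.0191, 0.1698]
tcp_rot: [[-0.982, -0.191, 0.001], [-0.191, 0.982, -0.0], [-0.001, -0.0, -1.0]]
force: [1.2, -0.6, -0.2]
opening: 1.0
grasp_force: 0.0
```

Call:
step_arm(
  steps=[
    [-0.065, 0.122, 0, 0, 0, 0, -1],
    [-0.13, 0.244, 0, 0, 0, 0, -1],
    [-0.195, 0.366, 0, 0, 0, 0, -1],
    [-0.26, 0.488, 0, 0, 0, 0, -1],
    [-0.32, 0.6, 0, 0, 0, 0, -1],
    [-0.37, 0.695, 0, 0, 0, 0, -1],
    [-0.41, 0.77, 0, 0, 0, 0, -1],
    [-0.428, 0.803, 0, 0, 0, 0, -1],
  ],
)

```text
time_s: 22.4
position: [0.6728, 0.2442, 0.1695]
tcp_rot: [[-0.981, -0.195, 0.002], [-0.195, 0.981, 0.001], [-0.002, 0.001, -1.0]]
force: [0.5, -0.3, 0.0]
opening: 1.002
grasp_force: 0.0
```

Call:
step_arm(
  steps=[
    [0, 0, 0, 0, 0, 0, -1],
    [0, 0, 0, 0, 0, 0, -1],
    [0, 0, 0, 0, 0, 0, -1],
  ],
)

```text
time_s: 22.65
position: [0.672, 0.2384, 0.1689]
tcp_rot: [[-0.982, -0.19, -0.001], [-0.19, 0.982, -0.001], [0.002, -0.001, -1.0]]
force: [-0.4, -0.1, 0.2]
opening: 1.004
grasp_force: 0.0
```

```bash
python3 d.py .6725 .240 .0495 11; python3 - <<'E'
from h import *
s=capture("scene"); cv2.imwrite("pics/g3.png",cv2.resize(s["image"][120:420,160:480],None,fx=2,fy=2,interpolation=cv2.INTER_CUBIC)[:,:,::-1])
E
```

```text
t 22.65 p [0.672  0.2384 0.1689] yaw 10.96 tilt [-0.0013 -0.0011 -1.    ] F [-0.4 -0.1  0.2] open 1.004 g 0.0
shift [-0.003  0.005  0.398] turn z -0.001 rows 2.863104402449859
```

View pics/g3.png

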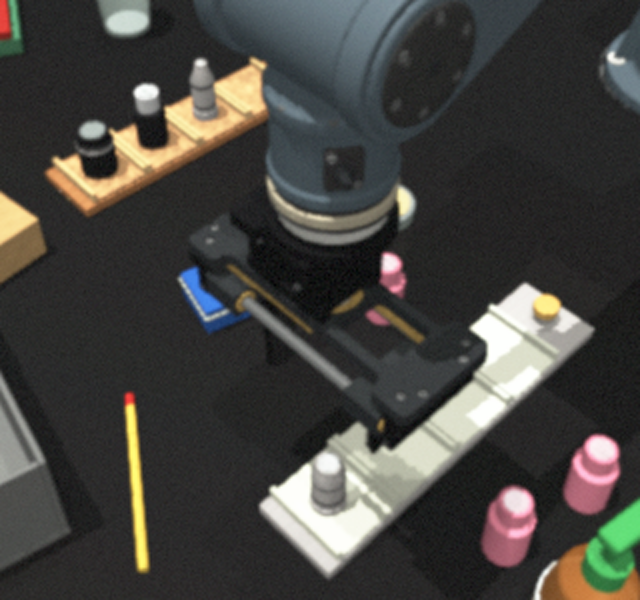

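Condenser (95,150), eyepiece (150,115) and long objective (203,90) stand upright in the wooden rack. The short objective is still at (328,480). Grasping it now.

Call:
step_arm(
  steps=[
    [-0.003, 0.003, 0.08, 0, 0, 0, -1],
    [-0.003, 0.003, 0.18, 0, 0, 0, -1],
    [-0.003, 0.003, 0.27, 0, 0, 0, -1],
    [-0.003, 0.003, 0.34, 0, 0, 0, -0.6],
    [-0.003, 0.003, 0.38, 0, 0, 0, -0.3],
    [-0.003, 0.003, 0.396, 0, 0, 0, 0],
    [-0.003, 0.003, 0.396, 0, 0, 0, 0.2],
    [-0.003, 0.003, 0.396, 0, 0, 0, 0.3],
  ],
)

```text
time_s: 23.37
position: [0.6741, 0.2408, 0.0513]
tcp_rot: [[-0.982, -0.19, 0.002], [-0.19, 0.982, 0.0], [-0.002, -0.0, -1.0]]
force: [-0.2, 0.2, 0.4]
opening: 0.704
grasp_force: 0.0
```

Call:
step_arm(
  steps=[
    [0, 0, 0, 0, 0, 0, 0.4],
    [0, 0, 0, 0, 0, 0, 1],
    [0, 0, 0, 0, 0, 0, 1],
    [0, 0, 0, 0, 0, 0, 1],
    [0, 0, 0, 0, 0, 0, 1],
    [0, 0, 0, 0, 0, 0, 1],
    [0, 0, 0, 0, 0, 0, 1],
    [0, 0, 0, 0, 0, 0, 1],
  ],
)

```text
time_s: 24.03
position: [0.6734, 0.2414, 0.0507]
tcp_rot: [[-0.982, -0.191, 0.001], [-0.191, 0.982, 0.0], [-0.001, -0.0, -1.0]]
force: [-0.4, 0.0, 3.2]
opening: 0.299
grasp_force: 30.0
```

```bash
python3 d.py .4602 -.2453 .17 9.3
```

```text
t 24.03 p [0.6734 0.2414 0.0507] yaw 11.03 tilt [ 6.e-04  1.e-04 -1.e+00] F [-0.4  0.   3.2] open 0.299 g 30.0
shift [ 1.008 -1.456 -0.398] turn z 0.039 rows 13.059543528306294
```

Call:
step_arm(
  steps=[
    [0, 0, -0.02, 0, 0, 0, 1],
    [0, 0, -0.06, 0, 0, 0, 1],
    [0, 0, -0.14, 0, 0, 0, 1],
    [0.004, -0.01, -0.25, 0, 0, 0, 1],
    [0.025, -0.035, -0.34, 0, 0, 0, 1],
    [0.07, -0.1, -0.395, 0, 0, 0, 1],
    [0.135, -0.195, -0.397, 0, 0, 0.039, 1],
    [0.2, -0.29, -0.397, 0, 0, 0.039, 1],
  ],
)

```text
time_s: 24.7
position: [0.6317, 0.1443, 0.1721]
tcp_rot: [[-0.987, -0.162, 0.005], [-0.162, 0.987, 0.0], [-0.005, -0.001, -1.0]]
force: [-0.3, -0.8, -1.3]
opening: 0.304
grasp_force: 30.0
```

Call:
step_arm(
  steps=[
    [0.072, -0.111, 0, 0, 0, 0, 1],
    [0.145, -0.223, 0, 0, 0, 0, 1],
    [0.217, -0.334, 0, 0, 0, 0, 1],
    [0.29, -0.446, 0, 0, 0, 0, 1],
    [0.362, -0.558, 0, 0, 0, 0, 1],
    [0.435, -0.67, 0, 0, 0, 0, 1],
    [0.508, -0.782, 0, 0, 0, 0, 1],
    [0.58, -0.893, 0, 0, 0, 0, 1],
  ],
)

```text
time_s: 25.37
position: [0.5015, -0.1496, 0.1701]
tcp_rot: [[-0.987, -0.161, 0.001], [-0.161, 0.987, -0.001], [-0.001, -0.001, -1.0]]
force: [0.3, 0.3, -1.3]
opening: 0.301
grasp_force: 30.0
```

Call:
step_arm(
  steps=[
    [0.067, -0.103, 0, 0, 0, 0, 1],
    [0.12, -0.185, 0, 0, 0, 0, 1],
    [0.16, -0.246, 0, 0, 0, 0, 1],
    [0.185, -0.285, 0.01, 0, 0, 0, 1],
    [0.193, -0.297, 0.05, 0, 0, 0, 1],
    [0.193, -0.297, 0.12, 0, 0, 0, 1],
    [0.193, -0.297, 0.17, 0, 0, 0, 1],
    [0.193, -0.297, 0.18, 0, 0, 0, 1],
  ],
)

```text
time_s: 26.03
position: [0.4584, -0.2448, 0.1139]
tcp_rot: [[-0.987, -0.16, -0.003], [-0.16, 0.987, 0.002], [0.002, 0.003, -1.0]]
force: [-0.7, 0.1, -1.2]
opening: 0.3
grasp_force: 30.0
```

Call:
step_arm(
  steps=[
    [0, 0, 0.05, 0, 0, 0, 1],
    [0, 0, 0.1, 0, 0, 0, 1],
    [0, 0, 0.14, 0, 0, 0, 1],
    [0, 0, 0.165, 0, 0, 0, 1],
    [0, 0, 0.18, 0, 0, 0, 1],
    [0, 0, 0.185, 0, 0, 0, 1],
    [0, 0, 0.185, 0, 0, 0, 1],
    [0, 0, 0.185, 0, 0, 0, 1],
  ],
)

```text
time_s: 26.7
position: [0.46, -0.2456, 0.0604]
tcp_rot: [[-0.987, -0.161, 0.001], [-0.161, 0.987, -0.001], [-0.001, -0.001, -1.0]]
force: [-0.1, -0.2, -1.0]
opening: 0.304
grasp_force: 30.0
```

```bash
python3 d.py .4602 -.2453 .0507 9.3
```

```text
t 26.7 p [ 0.46   -0.2456  0.0604] yaw 9.28 tilt [ 9.e-04 -8.e-04 -1.e+00] F [-0.1 -0.2 -1. ] open 0.304 g 30.0
shift [-0.001  0.001  0.032] turn z -0.0 rows 0.23210051591130187
```

Call:
step_arm(
  steps=[
    [0, 0, 0.01, 0, 0, 0, 1],
    [0, 0, 0.018, 0, 0, 0, 1],
    [0, 0, 0.023, 0, 0, 0, 1],
    [0, 0, 0.026, 0, 0, 0, 1],
    [0, 0, 0.028, 0, 0, 0, 1],
    [0, 0, 0.03, 0, 0, 0, 1],
    [0, 0, 0.031, 0, 0, 0, 1],
    [0, 0, 0.031, 0, 0, 0, 1],
  ],
)

```text
time_s: 27.37
position: [0.4596, -0.2453, 0.0506]
tcp_rot: [[-0.987, -0.161, 0.0], [-0.161, 0.987, -0.0], [-0.0, -0.0, -1.0]]
force: [-1.0, -0.1, 1.5]
opening: 0.302
grasp_force: 30.0
```

Floor contact. Releasing.

Call:
step_arm(
  steps=[
    [0, 0, 0.001, 0, 0, 0, 1],
    [0, 0, 0.001, 0, 0, 0, 0.2],
    [0, 0, 0.001, 0, 0, 0, -0.6],
    [0, 0, 0.001, 0, 0, 0, -1],
    [0, 0, 0.001, 0, 0, 0, -1],
    [0, 0, 0.001, 0, 0, 0, -1],
    [0, 0, 0.001, 0, 0, 0, -1],
    [0, 0, -0.04, 0, 0, 0, -1],
  ],
)

```text
time_s: 28.03
position: [0.4586, -0.2445, 0.061]
tcp_rot: [[-0.987, -0.161, -0.003], [-0.161, 0.987, 0.003], [0.003, 0.003, -1.0]]
force: [-0.3, 0.4, -0.1]
opening: 0.745
grasp_force: 0.0
```

Call:
step_arm(
  steps=[
    [0, 0, -0.1, 0, 0, 0, -1],
    [0, 0, -0.2, 0, 0, 0, -1],
    [0, 0, -0.3, 0, 0, 0, -1],
    [0, 0.1, -0.4, 0, 0, 0, -1],
    [0, 0.22, -0.45, 0, 0, 0, -1],
    [0, 0.35, -0.45, 0, 0, 0, -1],
    [0, 0.48, -0.45, 0, 0, 0, -1],
    [0, 0.6, -0.45, 0, 0, 0, -1],
  ],
)

```text
time_s: 28.7
position: [0.4298, -0.0659, 0.198]
tcp_rot: [[-0.987, -0.16, 0.001], [-0.16, 0.987, -0.0], [-0.001, -0.0, -1.0]]
force: [0.7, 0.6, -0.6]
opening: 1.003
grasp_force: 0.0
```

Call:
step_arm(
  steps=[
    [0, 0.13, 0, 0, 0, 0, -1],
    [0, 0.26, 0, 0, 0, 0, -1],
    [0, 0.39, 0, 0, 0, 0, -1],
    [0, 0.5, 0, 0, 0, 0, -1],
    [0, 0.56, 0, 0, 0, 0, -1],
    [0, 0.6, 0, 0, 0, 0, -1],
    [0, 0.6, 0, 0, 0, 0, -1],
    [0, 0.6, 0, 0, 0, 0, -1],
  ],
)

```text
time_s: 29.37
position: [0.4014, 0.1103, 0.1975]
tcp_rot: [[-0.987, -0.163, 0.0], [-0.163, 0.987, -0.0], [-0.0, -0.0, -1.0]]
force: [-0.7, 0.5, -0.8]
opening: 1.003
grasp_force: 0.0
```

```bash
python3 - <<'E'
from h import *
s=capture("scene"); t=capture("top")
a=cv2.resize(s["image"][120:240,170:340],None,fx=3.5,fy=3.5,interpolation=cv2.INTER_CUBIC)
b=cv2.resize(t["image"][165:345,410:505],None,fx=2.33,fy=2.33,interpolation=cv2.INTER_CUBIC)
b=cv2.resize(b,(int(b.shape[1]*420/b.shape[0]),420))
im=np.hstack([cv2.resize(a,(560,420)),b]); print(im.shape); cv2.imwrite("pics/f.png",im[:,:,::-1])
print(read_state()["position"],read_state()["time_s"])
E
```

```text
(420, 781, 3)
[0.40192987 0.10938003 0.19747188] 29.4667
```

View pics/f.png

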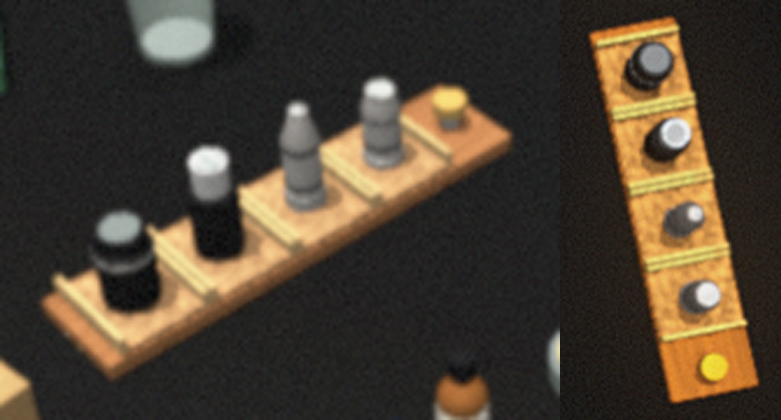

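All four stand upright near the middle of their places: from the knob, short (382,125), long (302,160), eyepiece (215,205) and condenser (127,265). The gripper is clear, so I'm handing in.

```bash
python3 -c "
from rig import *
print(hand_in())"
```

```text
the job is handed in; nothing more can be done
None
```

All four optics now stand upright in the wooden rack in reverse order (from its knob: short objective, long objective, eyepiece, condenser), and the job was handed in at about 29.5 s of the 112 s allowed.

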